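# Stand the fallen bottle and tin back on the turntable

## Task

The oil bottle and the spice tin have been knocked over at the kitchen turntable. Stand both upright again on the turntable's tray, one in the middle of each of the two gaps between the brown jars, standing fully on the tray floor. Set them down gently, without dropping them or letting them fall over, do not knock the jars over or off the tray, and leave the pot, katori, tumbler and spoon where they are.

Things in the scene. Friction and masses are not known exactly. Their poses are not given: they have to be found in the camera images.
- bottle: Square green glass oil bottle, yellow cap, 0.55 kg, 185 mm tall: flat-sided body 56 x 56 mm up to 125 mm, neck 27 mm across, cap 33 mm. Origin: centre of its underside; z axis from base to cap, x and y square to the sides. At the start it lies on its side over the tray's rim in gap_left: base by the tray's centre, cap out past the rim to the robot's left, 6 degrees above level.
- tin: Square red spice tin, yellow panels, brass lid, closed, 0.3 kg, 150 mm tall: body 56 x 56 mm up to 138 mm, lid 50 x 50 mm above. Origin: centre of its underside; z axis from base to lid, x and y square to the sides. At the start it lies on one side on the pine board, to the right (-y) of the turntable, lid pointing away from the turntable to the robot's right.
- turntable: Round off-white plastic turntable tray, 300 mm across, turning stiffly (0.15 N m) about the vertical on a fixed foot. Origin: on the axis at the tray's underside; z up, x from gap_left to gap_right. The flat floor is 6 mm above the origin; the rim is 5 mm thick and rises 14 mm above the floor (inner radius 145 mm).
- tray_centre (a point): Centre of the tray floor, on its upper face (38 mm above the work surface); axes as the turntable's.
- gap_left (a point): Point on the tray floor in the middle of one gap between the two jars, 85 mm from the centre; it turns with the tray. At the start the bottle lies across it. It starts on the robot's left (+y) side of the tray.
- gap_right (a point): Point on the tray floor in the middle of the other gap between the two jars, 85 mm from the centre, across the centre from gap_left; it turns with the tray. Empty at the start.
- jar_a: Closed round brown glass jar with black lid and paper band, 68 mm across, 82 mm tall, 0.32 kg, standing loose on the tray about 95 mm from the centre, on the +y side of the turntable's frame. Origin: centre of its underside, z up.
- jar_b: Closed round brown glass jar with black lid, no band, otherwise the same as jar_a, on the -y side of the turntable's frame.
- pine_board: Fixed pine board, 500 mm (x) by 960 mm (y), 18 mm thick, lying on the work surface; origin at the centre of its underside. The turntable's foot, the tin and the bystanders stand on it.
- pot: Small open aluminium pot, 136 mm across and 75 mm tall, with two black side handles at 64 mm height that reach 102 mm from its axis; stands on the board to the left (+y) of the turntable. Origin: centre of its underside.
- katori: Small steel bowl, 92 mm across, 36 mm tall, on the board beyond the turntable. Origin: centre of its underside.
- tumbler: Open steel tumbler, 72 mm across, 100 mm tall, on the board beyond the turntable. Origin: centre of its underside.
- spoon: White melamine spoon, 190 mm long, lying near the board's far edge. Origin: middle of its length, underside.

How it is judged:
By the outcome, as a careful person would: the job done as asked, in the order asked, and still so for the second after the job is handed in, with the robot touching nothing.
It also fails if it takes over 67 s, if anything falls off the work surface, if the arm or the gripper's body presses on something with over 40 N, if the wrist force passes 120 N, or if a joint passes its speed limit or range.

## Robot

A 6-joint arm with a two-finger parallel gripper is mounted at the origin on the work surface. World frame = base frame: x ahead of the robot, y to its left, z up, the work surface at z = 0. Lengths are in m, angles in degrees, forces in N, time in s.
With the tool pointing down it reaches from about 0.375 to 0.9 m from the base axis. Payload 3.1 kg.
Tool frame: the origin (TCP) lies at the very end of the fingers, on their centre line; the grasp point (between the pads) lies bot.grip_point_offset behind it (bot.grip_point_offset is the distance from the TCP to the grasp point, in m); z points along the fingers, y is the line along which they close (so a half turn about z gives the same grasp; the last joint's range is limited). The gripper opens to 87 mm and grips with 3 to 60 N. Pads are 19 mm wide; open, the fingers measure 117 mm over their backs; the gripper's body (75 mm by 190 mm) begins 51 mm behind the grasp point.
Start: joints at [-76.69, 30.224, 82.088, -0, 67.689, -10.227], TCP at [0.25, -0.573, 0.223] pointing down, gripper open.
Joint ranges: [-176.69, 176.69], [-43.24, 126.21], [12.49, 139.97], [-82, 262], [0, 151.66], [-163.58, 163.58]. Speed limits (degrees/s): [159.86, 159.86, 180, 180, 180, 180].

## Interface

Orientations are given as a 3x3 rotation matrix whose columns are the frame's x, y, z axes.
In Python, from rig import bot, viewer, ticket gives the robot as it stands.
- The arm moves only by the tool servo_tool, never from a script. Its argument "targets" is a list of rows, each an object with "offset": the shift along the tool's x, y, z in m, a list of three; "dr": the turn, a rotation vector about the tool's x, y, z in degrees, a list of three. In form: [{"offset": [x, y, z], "dr": [ax, ay, az]}, ...]. A call has 1 to 20 rows; each row is the pose to reach, as a shift and turn from the pose commanded when the call began, along the tool's axes at that moment; what a row does not reach only later rows make up. A row lasts 1/12 s, in which the tool goes at most 41.7 mm and 7.16 degrees, less where a joint would pass 70% of its speed; a pose out of reach is approached as far as the arm can. A call with a gripper value outside its range is refused whole. "gripper" is the gripper command: -1 is fully open, 1 is shut, values between are in proportion, set as the call begins (left out, the last holds). The fingers move at their own pace and stop on an object; the grip force is fixed at half the most. Time passes only in rows, so rows that repeat a pose let the fingers close. It gives the time, the measured TCP pose, the force, the opening and the grip force at its end, in the units of the state.
- bot.read_state(): the state, without advancing time (a new reading comes with each control period).
- viewer.capture(name): name is "scene" or "top" or "wrist"; returns a dict with "color" (400x640x3 uint8, red, green, blue), "camera_matrix" (3x3 intrinsics, pixels), "R" (3x3) and "t" (3): a world point X has camera coordinates R X + t. Camera axes: x right, y down, z forward; pixel columns grow to the right and rows downward; lengths in m; the calibration is good to about 2 mm. A picture is of the moment at which its call begins. There is no depth.
- ticket.hand_in(): hands the job in; it is judged then, once.
The state is a dict: "time_s": time; "joint_positions": joint angles; "qvel": joint speeds; "tau": joint torques, N m; "position": TCP position; "tcp_rot": TCP orientation; "force": force on the tool from outside, world axes, zero at the start; "moment": the same for the moment, N m; "opening": opening from 0.0 (shut) to 1.0 (fully open); "grasp_force": force on a finger pad.
Only numpy, scipy, OpenCV 4.12 (cv2) and the standard library are available. Lean on these libraries where they do the work, as an engineer would, in place of code of your own. Each camera call takes 0.05 s, during which the arm holds its last target. There are 200 camera calls.

## Working session

There is one attempt and no reset: what is moved stays moved. The work goes in short steps, Python scripts to look and compute and a tool call to move; the robot and the scene stay as the last step left them, time stands still between calls to the robot, and variables do not carry over. Pictures are saved under pics/ and viewed, at most 10 in all, crops included, and the job is handed in when it is done.

Besides the shell and the picture viewer there is one more tool, called after "Request:" in YAML: its name, and indented under it one key for each argument. servo_tool: Moves the arm, as the interface text tells. Its arguments: {"type":"object","properties":{"targets":{"type":"array"},"gripper":{"type":"number"}},"required":["targets"]}

```bash
mkdir -p pics; ls
cat > h.py <<'E'
import numpy as np, cv2
from rig import bot, viewer, ticket
def cap(n,f,crop=None,s=1):
    d=viewer.capture(n); im=d["color"][:,:,::-1]
    if crop: im=im[crop[1]:crop[3],crop[0]:crop[2]]
    if s!=1: im=cv2.resize(im,None,fx=s,fy=s,interpolation=cv2.INTER_CUBIC)
    cv2.imwrite("pics/"+f,im)
    np.savez("pics/"+f+".npz",K=d["camera_matrix"],R=d["R"],t=d["t"]); return d
def px(f,u,v,z):
    d=np.load("pics/"+f+".npz"); K,R,t=d["K"],d["R"],np.array(d["t"])
    r=R.T@np.linalg.inv(K)@np.array([u,v,1.]); c=-R.T@t
    return c+r*(z-c[2])/r[2]
def proj(f,X):
    d=np.load("pics/"+f+".npz"); p=d["K"]@(d["R"]@np.array(X)+d["t"]); return p[:2]/p[2]
E
python3 - <<'E'
from h import *
cap("top","top1.png");cap("scene","scene1.png")
print(bot.read_state(),bot.grip_point_offset)
for f in("top1.png","scene1.png"):
    d=np.load("pics/"+f+".npz");print(-d["R"].T@d["t"])
E
```

```text
pics
{'time_s': 0.1, 'joint_positions': array([-7.66911899e+01,  3.02733891e+01,  8.21482164e+01, -3.65744512e-04,
        6.76907070e+01, -1.02287859e+01]), 'qvel': array([ 0.1085338 , -0.07536843, -0.1385683 , -0.10579238, -0.10509302,
        0.04080171]), 'tau': array([ 1.41066571e-04, -4.40984094e+01, -1.77151000e+01,  6.35580369e-02,
        5.33945533e-02, -4.86177225e-05]), 'position': array([ 0.24945077, -0.57234386,  0.22167678]), 'tcp_rot': array([[ 9.16797337e-01,  3.99352519e-01, -4.56989086e-04],
       [ 3.99352634e-01, -9.16795419e-01,  1.90621855e-03],
       [ 3.42287680e-04, -1.93011589e-03, -9.99998079e-01]]), 'force': array([-0.74526061,  0.37024394,  0.41654903]), 'moment': array([0.04863889, 0.00387374, 0.03397685]), 'grasp_force': 0.0, 'opening': 1.0001491228006651} 0.0187
[0.44389092 0.0284862  1.11991583]
[1.33959898 0.17692918 1.11501304]
```

View pics/top1.png

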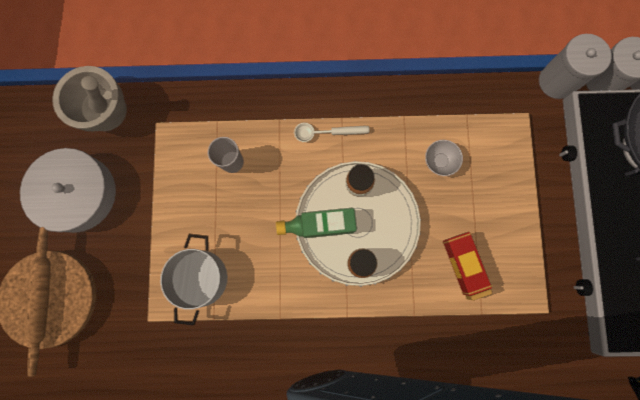

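View pics/scene1.png

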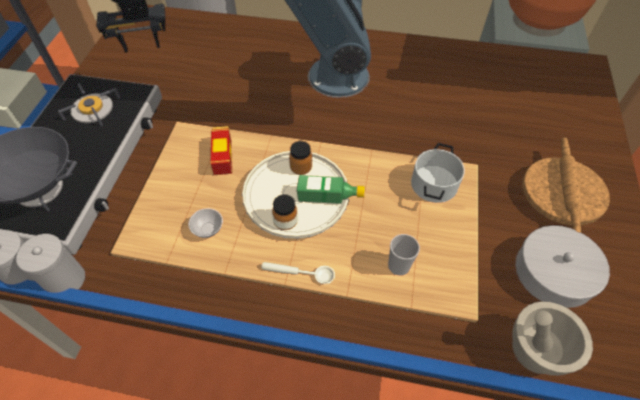

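Run:
```python
from h import *
cap("top","top2.png",(260,140,510,320),3.2)
```

```text
(no output)
```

View pics/top2.png

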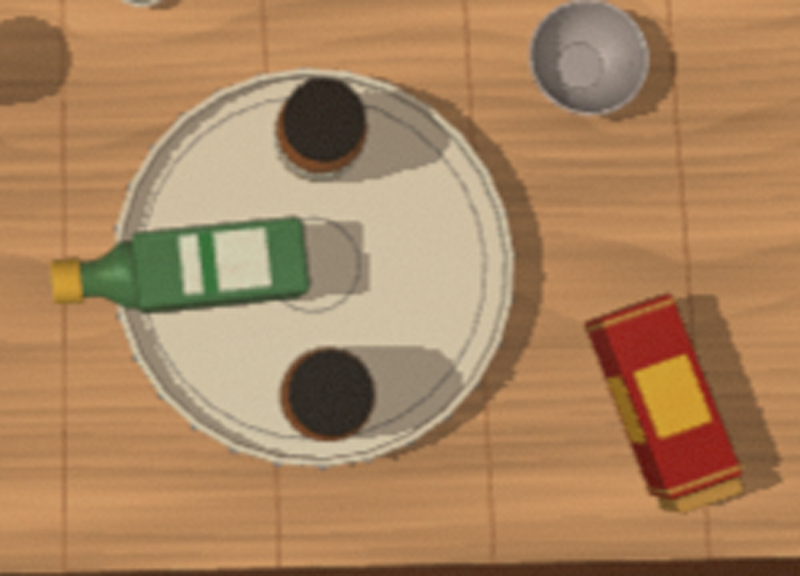

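Run:
```python
from h import *
def c(n,u,v,z):
    p=px("top2.png",260+(u+.5)/3.2-.5,140+(v+.5)/3.2-.5,z); print(n,p.round(4)); return p
c("rim c",315,268,.052);c("rimL",117,268,.052);c("rimR",513,268,.052);c("ring",316,265,.038)
a=c("jar up",323,120,.12);b=c("jar lo",328,393,.12);print((a+b)/2,a-b,np.linalg.norm(a-b))
t=[c("tin",*q,.074) for q in((588,325),(673,296),(741,470),(657,497))]
print("w",np.linalg.norm(t[0]-t[1]),np.linalg.norm(t[3]-t[2]),"L",np.linalg.norm(t[0]-t[3]),np.linalg.norm(t[1]-t[2]))
ax=(t[2]+t[3]-t[0]-t[1])/2;print("tin c",sum(t)/4,"ang",np.degrees(np.arctan2(ax[1],ax[0])))
q=[c("bot",303,218,.094),c("bot",307,296,.094),c("bot",140,311,.107),c("bot",133,232,.107)]
ax=(q[2]+q[3]-q[0]-q[1])/2;print("bot c",sum(q)/4,"ang",np.degrees(np.arctan2(ax[1],ax[0])),np.linalg.norm(ax))
c("cap",66,281,.085)
```

```text
rim c [ 0.5591 -0.0327  0.052 ]
rimL [0.5624 0.1153 0.052 ]
rimR [ 0.5557 -0.1801  0.052 ]
ring [ 0.5628 -0.0343  0.038 ]
jar up [ 0.6573 -0.0379  0.12  ]
jar lo [ 0.465  -0.0349  0.12  ]
[ 0.56112977 -0.03639829  0.12      ] [ 0.19229322 -0.0029265   0.        ] 0.19231549133414289
tin [ 0.5107 -0.2277  0.074 ]
tin [ 0.5304 -0.2906  0.074 ]
tin [ 0.4054 -0.3298  0.074 ]
tin [ 0.3878 -0.2689  0.074 ]
w 0.06584066476334623 0.06338087759589957 L 0.129681516595698 0.1310334058377217
tin c [ 0.45854948 -0.27926466  0.074     ] ang -162.0243920004673
bot [ 0.591  -0.0228  0.094 ]
bot [ 0.5346 -0.0239  0.094 ]
bot [0.5254 0.0949 0.107 ]
bot [0.5818 0.0992 0.107 ]
bot c [0.55819768 0.03686293 0.1005    ] ang 94.33200895143554 0.12144310389176088
cap [0.5501 0.1497 0.085 ]
```

```bash
cat >> h.py <<'E'
from scipy.spatial.transform import Rotation as Ro
G=bot.grip_point_offset
def frame(t,y):
    t=np.array(t,float);t/=np.linalg.norm(t);y=np.array(y,float);y-=t*(t@y);y/=np.linalg.norm(y)
    return np.c_[np.cross(y,t),y,t]
def rel(g,R,back=0,show=1):   # g: grasp-point target, world; back: standoff along tool z
    s=bot.read_state();R0=s["tcp_rot"];p=np.array(g)+R[:,2]*(G-back)
    o=R0.T@(p-s["position"]);dr=Ro.from_matrix(R0.T@R).as_rotvec(degrees=True)
    print("t",round(s["time_s"],2),"off",o.round(4),"dr",dr.round(2),"dist",round(np.linalg.norm(o),3),"ang",round(np.linalg.norm(dr),1))
def lay(d,elev,tilt,y):  # tool frame for object of axis azimuth d, elevation elev deg
    e,b=np.radians([elev,tilt]);D=np.array([np.cos(np.radians(d)),np.sin(np.radians(d)),0]);Z=np.array([0,0,1.])
    a=D*np.cos(e)+Z*np.sin(e);n=-D*np.sin(e)+Z*np.cos(e)
    return frame(-np.sin(b)*a-np.cos(b)*n,y),a
E
python3 - <<'E'
from h import *
R,a=lay(94.3,6,30,(1,0,0));g=[.555,.078,.076]
print(R.round(3));rel(g,R,.12);rel(g,R)
E
```

```text
[[ 0.     1.     0.03 ]
 [ 0.914  0.012 -0.406]
 [-0.406  0.028 -0.914]]
t 0.15 off [ 0.5534 -0.5131  0.0543] dr [-15.48 -20.26 -65.8 ] dist 0.757 ang 70.6
t 0.15 off [ 0.5373 -0.4669  0.1638] dr [-15.48 -20.26 -65.8 ] dist 0.73 ang 70.6
```

Run:
```python
from h import *
R,a=lay(94.3,6,30,(.997,.075,0));g=[.555,.078,.076]
rel(g,R,.12)
```

```text
t 0.15 off [ 0.5534 -0.5131  0.0543] dr [-14.88 -20.93 -69.66] dist 0.757 ang 74.2
```

Request:
servo_tool:
  targets:
    - {"offset": [0.14,-0.13,0],"dr": [-3.7,-5.2,-17.4]}
    - {"offset": [0.14,-0.13,0],"dr": [-3.7,-5.2,-17.4]}
    - {"offset": [0.14,-0.13,0],"dr": [-3.7,-5.2,-17.4]}
    - {"offset": [0.14,-0.13,0],"dr": [-3.7,-5.2,-17.4]}
    - {"offset": [0.553,-0.513,0.054],"dr": [-14.9,-20.9,-69.7]}
    - {"offset": [0.553,-0.513,0.054],"dr": [-14.9,-20.9,-69.7]}
    - {"offset": [0.553,-0.513,0.054],"dr": [-14.9,-20.9,-69.7]}
    - {"offset": [0.553,-0.513,0.054],"dr": [-14.9,-20.9,-69.7]}
    - {"offset": [0.553,-0.513,0.054],"dr": [-14.9,-20.9,-69.7]}
    - {"offset": [0.553,-0.513,0.054],"dr": [-14.9,-20.9,-69.7]}
    - {"offset": [0.553,-0.513,0.054],"dr": [-14.9,-20.9,-69.7]}
    - {"offset": [0.553,-0.513,0.054],"dr": [-14.9,-20.9,-69.7]}
    - {"offset": [0.553,-0.513,0.054],"dr": [-14.9,-20.9,-69.7]}
    - {"offset": [0.553,-0.513,0.054],"dr": [-14.9,-20.9,-69.7]}
    - {"offset": [0.553,-0.513,0.054],"dr": [-14.9,-20.9,-69.7]}
    - {"offset": [0.553,-0.513,0.054],"dr": [-14.9,-20.9,-69.7]}
    - {"offset": [0.553,-0.513,0.054],"dr": [-14.9,-20.9,-69.7]}
    - {"offset": [0.553,-0.513,0.054],"dr": [-14.9,-20.9,-69.7]}
    - {"offset": [0.553,-0.513,0.054],"dr": [-14.9,-20.9,-69.7]}
    - {"offset": [0.553,-0.513,0.054],"dr": [-14.9,-20.9,-69.7]}
  gripper: -1

```text
time_s: 1.82
position: [0.5528, 0.121, 0.1678]
tcp_rot: [[-0.072, 0.997, 0.034], [0.91, 0.08, -0.406], [-0.408, 0.001, -0.913]]
force: [0.4, -0.6, 0.3]
opening: 0.996
grasp_force: 0.0
```

Run:
```python
from h import *
R,a=lay(94.3,6,30,(.997,.075,0));g=[.555,.078,.076]
rel(g,R,.12);rel(g,R);print(bot.read_state()["joint_positions"],bot.read_state()["position"])
cap("wrist","w1.png")
```

```text
t 1.82 off [-0.0019 -0.0011  0.    ] dr [0.19 0.05 0.23] dist 0.002 ang 0.3
t 1.82 off [-0.0018 -0.0014  0.12  ] dr [0.19 0.05 0.23] dist 0.12 ang 0.3
[ 13.56061151  33.78718812  90.77598292 -27.09288257  62.18114349
  23.24226059] [0.55282278 0.12095476 0.16777763]
```

View pics/w1.png

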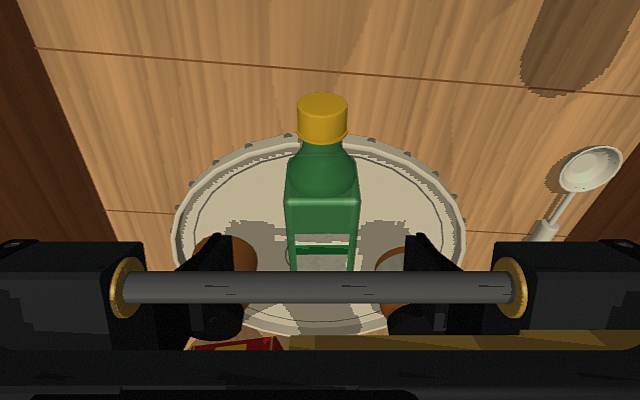

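Request:
servo_tool:
  targets:
    - {"offset": [-0.002,-0.001,0.03],"dr": [0.2,0,0.2]}
    - {"offset": [-0.002,-0.001,0.055],"dr": [0.2,0,0.2]}
    - {"offset": [-0.002,-0.001,0.08],"dr": [0.2,0,0.2]}
    - {"offset": [-0.002,-0.001,0.1],"dr": [0.2,0,0.2]}
    - {"offset": [-0.002,-0.001,0.11],"dr": [0.2,0,0.2]}
    - {"offset": [-0.002,-0.001,0.12],"dr": [0.2,0,0.2]}
    - {"offset": [-0.002,-0.001,0.12],"dr": [0.2,0,0.2]}
    - {"offset": [-0.002,-0.001,0.12],"dr": [0.2,0,0.2]}

```text
time_s: 2.53
position: [0.5546, 0.0668, 0.0601]
tcp_rot: [[-0.065, 0.998, 0.028], [0.911, 0.07, -0.407], [-0.408, -0.001, -0.913]]
force: [-0.7, -0.6, -0.8]
opening: 1.001
grasp_force: 0.0
```

Request:
servo_tool:
  targets:
    - {"offset": [0,0,0],"dr": [0,0,0]}
    - {"offset": [0,0,0],"dr": [0,0,0]}
    - {"offset": [0,0,0],"dr": [0,0,0]}
    - {"offset": [0,0,0],"dr": [0,0,0]}
    - {"offset": [0,0,0],"dr": [0,0,0]}
    - {"offset": [0,0,0],"dr": [0,0,0]}
    - {"offset": [0,0,0],"dr": [0,0,0]}
    - {"offset": [0,0,0],"dr": [0,0,0]}
    - {"offset": [0,0,0],"dr": [0,0,0]}
    - {"offset": [0,0,0],"dr": [0,0,0]}
  gripper: 1

```text
time_s: 3.37
position: [0.5555, 0.0677, 0.0601]
tcp_rot: [[-0.065, 0.997, 0.03], [0.911, 0.072, -0.407], [-0.408, 0.001, -0.913]]
force: [2.3, 0.2, 0.8]
opening: 0.642
grasp_force: 29.7
```

Request:
servo_tool:
  targets:
    - {"offset": [-0.004,0,-0.009],"dr": [0,0,0]}
    - {"offset": [-0.012,0,-0.027],"dr": [0,0,0]}
    - {"offset": [-0.02,0,-0.046],"dr": [0,0,0]}
    - {"offset": [-0.031,0,-0.068],"dr": [0,0,0]}
    - {"offset": [-0.043,0,-0.096],"dr": [0,0,0]}
    - {"offset": [-0.055,0,-0.123],"dr": [0,0,0]}
    - {"offset": [-0.065,0,-0.146],"dr": [0,0,0]}
    - {"offset": [-0.07,0,-0.156],"dr": [0,0,0]}
    - {"offset": [-0.07,0,-0.156],"dr": [0,0,0]}

```text
time_s: 4.12
position: [0.5549, 0.0674, 0.2328]
tcp_rot: [[-0.063, 0.998, 0.03], [0.911, 0.07, -0.406], [-0.407, 0.002, -0.913]]
force: [0.7, -0.1, -4.9]
opening: 0.643
grasp_force: 29.9
```

```bash
cat >> h.py <<'E'
def final(psi,tilt=30):  # upright frame: tool x is along +-up
    p,b=np.radians([psi,tilt]);t=np.array([np.cos(p)*np.cos(b),np.sin(p)*np.cos(b),-np.sin(b)])
    y=np.array([-np.sin(p),np.cos(p),0])
    return [frame(t,y),frame(t,-y)]
E
python3 - <<'E'
from h import *
s=bot.read_state();print(s["position"],s["joint_positions"],s["grasp_force"],s["force"])
R0,a=lay(94.3,6,30,(.997,.075,0));at=R0.T@a
for psi in(-6,30):
  for R in final(psi):
    print(psi,"axis",(R@at).round(2));rel([.561,.051,.258],R)
cap("scene","s2.png",(180,80,440,270),3)
E
```

```text
[0.55490506 0.06741686 0.23278093] [  8.26433229  27.72897504  89.92924581 -26.28271756  66.50524372
  15.77579453] 29.897311222739518 [ 0.72639246 -0.07991261 -4.86718231]
-6 axis [-0.86  0.09 -0.5 ]
t 4.12 off [-0.0244  0.0209 -0.0065] dr [-54.23 -29.8  -60.32] dist 0.033 ang 86.4
-6 axis [-0. -0.  1.]
t 4.12 off [-0.0244  0.0209 -0.0065] dr [-33.04  60.11 101.99] dist 0.033 ang 122.9
30 axis [-0.75 -0.43 -0.5 ]
t 4.12 off [-0.0153  0.0195 -0.0105] dr [-78.44 -22.55 -87.17] dist 0.027 ang 119.4
30 axis [ 0. -0.  1.]
t 4.12 off [-0.0153  0.0195 -0.0105] dr [-21.39  74.41  66.18] dist 0.027 ang 101.9
```

View pics/s2.png

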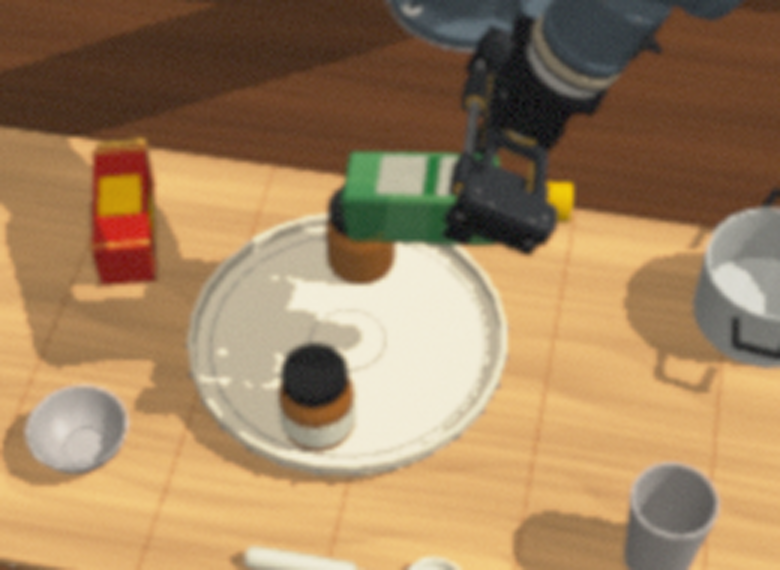

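Request:
servo_tool:
  targets:
    - {"offset": [-0.003,0.002,-0.001],"dr": [-1,1.8,3]}
    - {"offset": [-0.003,0.002,-0.001],"dr": [-2.7,4.8,8.2]}
    - {"offset": [-0.004,0.003,-0.001],"dr": [-4.6,8.4,14.3]}
    - {"offset": [-0.005,0.004,-0.001],"dr": [-6.6,12,20.4]}
    - {"offset": [-0.006,0.005,-0.002],"dr": [-8.6,15.6,26.5]}
    - {"offset": [-0.007,0.006,-0.002],"dr": [-10.6,19.2,32.6]}
    - {"offset": [-0.009,0.008,-0.002],"dr": [-12.6,22.8,38.8]}
    - {"offset": [-0.01,0.009,-0.003],"dr": [-14.5,26.4,44.9]}
    - {"offset": [-0.012,0.01,-0.003],"dr": [-16.5,30.1,51]}
    - {"offset": [-0.013,0.011,-0.003],"dr": [-18.5,33.7,57.1]}
    - {"offset": [-0.015,0.013,-0.004],"dr": [-20.5,37.3,63.2]}
    - {"offset": [-0.016,0.014,-0.004],"dr": [-22.5,40.9,69.4]}
    - {"offset": [-0.018,0.015,-0.005],"dr": [-24.4,44.5,75.5]}
    - {"offset": [-0.019,0.016,-0.005],"dr": [-26.4,48.1,81.6]}
    - {"offset": [-0.021,0.018,-0.005],"dr": [-28.4,51.7,87.7]}
    - {"offset": [-0.022,0.019,-0.006],"dr": [-30.4,55.3,93.8]}
    - {"offset": [-0.024,0.02,-0.006],"dr": [-32,58.3,98.9]}
    - {"offset": [-0.024,0.021,-0.006],"dr": [-33,60.1,102]}
    - {"offset": [-0.024,0.021,-0.006],"dr": [-33,60.1,102]}
    - {"offset": [-0.024,0.021,-0.006],"dr": [-33,60.1,102]}

```text
time_s: 5.83
position: [0.5729, 0.0588, 0.2407]
tcp_rot: [[0.653, 0.275, 0.706], [0.33, -0.942, 0.061], [0.682, 0.193, -0.706]]
force: [-0.6, 1.5, -6.4]
opening: 0.645
grasp_force: 29.9
```

Run:
```python
from h import *
s=bot.read_state();print(s["position"],s["joint_positions"],s["grasp_force"],s["force"])
rel([.561,.051,.258],final(-6)[1])
cap("scene","s3.png",(230,40,430,240),3)
```

```text
[0.57292378 0.05882902 0.24065541] [-11.58608731  18.28138674 122.77110108 112.77837034  12.65394497
 -50.95326014] 29.888994708890095 [-0.64575838  1.53764671 -6.4163778 ]
t 5.83 off [ 0.005   0.0117 -0.0033] dr [-10.76  13.56  22.39] dist 0.013 ang 28.3
```

View pics/s3.png

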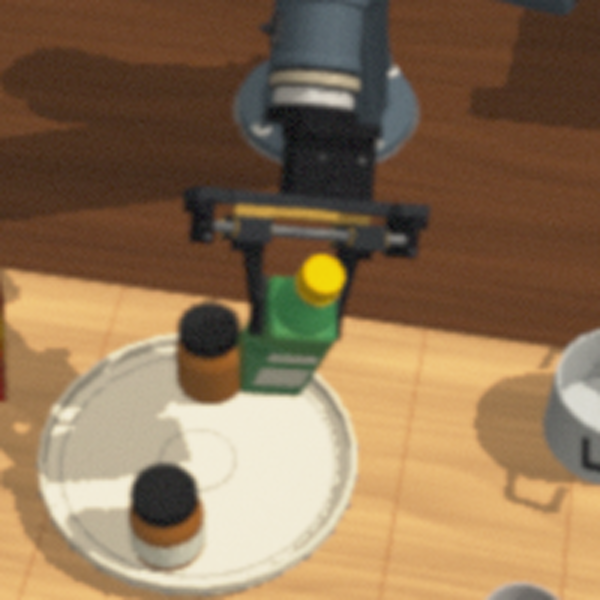

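Request:
servo_tool:
  targets:
    - {"offset": [0.001,0.003,-0.001],"dr": [-2.7,3.4,5.6]}
    - {"offset": [0.002,0.006,-0.002],"dr": [-5.4,6.8,11.2]}
    - {"offset": [0.004,0.009,-0.003],"dr": [-8,10.2,16.8]}
    - {"offset": [0.005,0.012,-0.003],"dr": [-10.8,13.6,22.4]}
    - {"offset": [0.005,0.012,-0.003],"dr": [-10.8,13.6,22.4]}
    - {"offset": [0.005,0.012,-0.003],"dr": [-10.8,13.6,22.4]}
    - {"offset": [0.005,0.012,-0.003],"dr": [-10.8,13.6,22.4]}
    - {"offset": [0.005,0.012,-0.003],"dr": [-10.8,13.6,22.4]}
    - {"offset": [0.005,0.012,-0.003],"dr": [-10.8,13.6,22.4]}
    - {"offset": [0.005,0.012,-0.003],"dr": [-10.8,13.6,22.4]}

```text
time_s: 6.72
position: [0.5796, 0.0497, 0.2509]
tcp_rot: [[0.493, -0.101, 0.864], [-0.05, -0.995, -0.088], [0.868, 0.0, -0.496]]
force: [0.2, -0.5, -5.1]
opening: 0.643
grasp_force: 29.9
```

Run:
```python
from h import *
s=bot.read_state();print(s["position"],s["joint_positions"],s["grasp_force"],s["force"])
rel([.561,.051,.258],final(-6)[1])
rel([.561,.051,.148],final(-6)[1])
cap("wrist","w2.png")
```

```text
[0.57963422 0.04967479 0.25088517] [ -6.34489725  25.12584122 130.78662988 179.22852436  36.1765145
 -89.64971617] 29.896483460906893 [ 0.16998771 -0.52800225 -5.07768785]
t 6.72 off [-0.0032  0.0006 -0.001 ] dr [-0.16 -0.26  0.1 ] dist 0.003 ang 0.3
t 6.72 off [-0.0987  0.0006  0.0535] dr [-0.16 -0.26  0.1 ] dist 0.112 ang 0.3
```

View pics/w2.png

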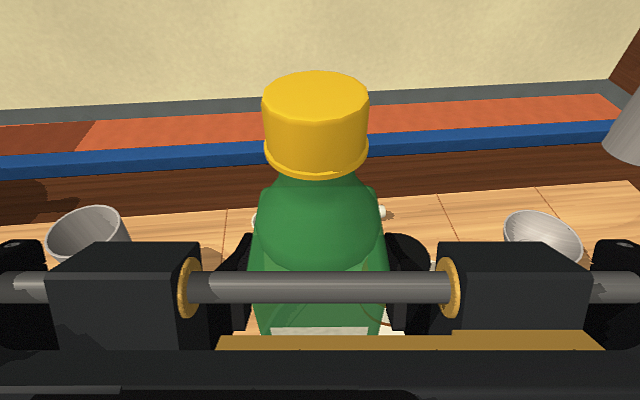

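```bash
cat > k.py <<'E'
import numpy as np
from scipy.optimize import least_squares
from scipy.spatial.transform import Rotation as Ro
D=[([-76.6911899,30.2733891,82.1482164,-3.6e-4,67.690707,-10.2287859],[.24945077,-.57234386,.22167678]),
([13.56061151,33.78718812,90.77598292,-27.09288257,62.18114349,23.24226059],[.55282278,.12095476,.16777763]),
([8.26433229,27.72897504,89.92924581,-26.28271756,66.50524372,15.77579453],[.55490506,.06741686,.23278093]),
([-11.58608731,18.28138674,122.77110108,112.77837034,12.65394497,-50.95326014],[.57292378,.05882902,.24065541]),
([-6.34489725,25.12584122,130.78662988,179.22852436,36.1765145,-89.64971617],[.57963422,.04967479,.25088517])]
def fk(q,x):
    h,off,L1,a,L2,d=x;e=lambda s,v:Ro.from_euler(s,v,degrees=True)
    A=e("z",q[0]);F=A*e("y",q[1]+q[2]);T=F*e("z",q[3])*e("y",q[4])*e("z",q[5])
    return A.apply([0,off,h])+(A*e("y",q[1])).apply([0,0,L1])+F.apply([a,0,L2])+T.apply([0,0,d]),T*e("z",90)
f=least_squares(lambda x:np.concatenate([fk(q,x)[0]-p for q,p in D]),[.3,.1,.4,0,.4,.25]);X=f.x
lo=[-176.69,-43.24,12.49,-82,0,-163.58];hi=[176.69,126.21,139.97,262,151.66,163.58]
def ik(p,R,q0):
    def r(q):
        P,T=fk(q,X);return np.r_[(P-p)*10,(Ro.from_matrix(R).inv()*T).as_rotvec()]
    s=least_squares(r,np.clip(q0,np.array(lo)+.1,np.array(hi)-.1),bounds=(lo,hi));return s.x.round(1),np.abs(s.fun).max().round(4)
E
python3 - <<'E'
from h import *
from k import *
print(X.round(4),np.abs(f.fun).max());s=bot.read_state();q=s["joint_positions"]
print(fk(q,X)[1].as_matrix().round(3))
for psi in(-6,10,30):
  for tilt in(30,):
    R=final(psi,tilt)[1];g=np.array([.561,.051,.140]);print(psi,ik(g+R[:,2]*G,R,q))
R=s["tcp_rot"];g=s["position"]-R[:,2]*G
print(proj("w2.png",g+[0,0,.085]),proj("w2.png",g+[0.,0,.055]),"grasp",g)
E
```

```text
[0.2742 0.111  0.588  0.1141 0.3917 0.3055] 2.5708553147429924e-08
[[ 0.492 -0.102  0.865]
 [-0.05  -0.995 -0.089]
 [ 0.869  0.    -0.495]]
-6 (array([ -6.3,  47.7, 134.8, 179.7,  62.6, -90. ]), np.float64(0.0))
10 (array([-19.1,  48.2, 135.9, 152. ,  63.7, -92.3]), np.float64(0.0))
30 (array([-30.2,  46.1, 130.1, 117.8,  58.2, -86.2]), np.float64(0.0))
[316.1901826   99.89705782] [316.56436621 179.69927831] grasp [0.56382199 0.05102767 0.26083506]
```

Request:
servo_tool:
  targets:
    - {"offset": [-0.01,0,0.005],"dr": [0,0,0]}
    - {"offset": [-0.025,0,0.013],"dr": [0,0,0]}
    - {"offset": [-0.042,0,0.022],"dr": [0,0,0]}
    - {"offset": [-0.058,0,0.031],"dr": [0,0,0]}
    - {"offset": [-0.072,0,0.038],"dr": [0,0,0]}
    - {"offset": [-0.083,0,0.044],"dr": [0,0,0]}
    - {"offset": [-0.09,0,0.048],"dr": [0,0,0]}
    - {"offset": [-0.095,0,0.051],"dr": [0,0,0]}
    - {"offset": [-0.095,0,0.051],"dr": [0,0,0]}
    - {"offset": [-0.095,0,0.051],"dr": [0,0,0]}

```text
time_s: 7.6
position: [0.5782, 0.0492, 0.1445]
tcp_rot: [[0.49, -0.103, 0.866], [-0.051, -0.995, -0.09], [0.87, -0.0, -0.492]]
force: [0.3, 0.1, -6.1]
opening: 0.64
grasp_force: 29.9
```

Run:
```python
from h import *
s=bot.read_state();R=s["tcp_rot"];print(s["position"]-R[:,2]*G,s["force"],s["joint_positions"].round(1))
rel([.561,.051,.138],final(-6)[1])
cap("scene","s4.png",(230,80,430,240),4)
```

```text
[0.56196956 0.05092956 0.15367518] [ 0.31692904  0.09903329 -6.10374048] [ -6.4  45.6 134.8 179.6  60.9 -90. ]
t 7.6 off [-0.0143  0.0001  0.0069] dr [-0.06 -0.51  0.03] dist 0.016 ang 0.5
```

View pics/s4.png

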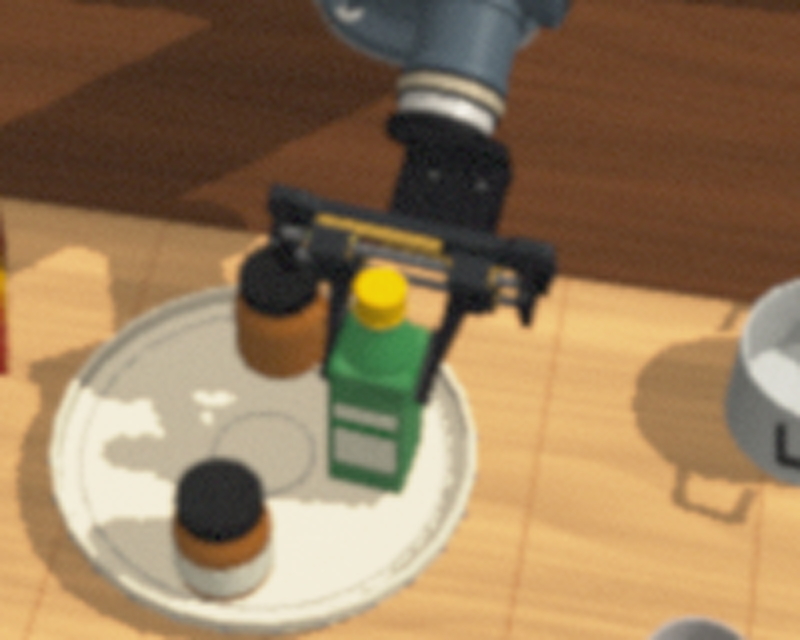

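Request:
servo_tool:
  targets:
    - {"offset": [-0.002,0,0.001],"dr": [0,-0.1,0]}
    - {"offset": [-0.004,0,0.002],"dr": [0,-0.2,0]}
    - {"offset": [-0.006,0,0.003],"dr": [0,-0.3,0]}
    - {"offset": [-0.008,0,0.0042],"dr": [0,-0.4,0]}
    - {"offset": [-0.0095,0,0.005],"dr": [0,-0.5,0]}
    - {"offset": [-0.0105,0,0.0055],"dr": [0,-0.5,0]}
    - {"offset": [-0.0105,0,0.0055],"dr": [0,-0.5,0]}

```text
time_s: 8.23
position: [0.5771, 0.0495, 0.1321]
tcp_rot: [[0.498, -0.103, 0.861], [-0.052, -0.995, -0.09], [0.865, 0.0, -0.501]]
force: [-0.2, 0.1, -4.6]
opening: 0.641
grasp_force: 29.9
```

Request:
servo_tool:
  targets:
    - {"offset": [-0.0005,0,0.0003],"dr": [0,0,0]}
    - {"offset": [-0.001,0,0.0006],"dr": [0,0,0]}
    - {"offset": [-0.0015,0,0.0009],"dr": [0,0,0]}
    - {"offset": [-0.0017,0,0.001],"dr": [0,0,0]}
    - {"offset": [-0.0017,0,0.001],"dr": [0,0,0]}

```text
time_s: 8.65
position: [0.5771, 0.0494, 0.1304]
tcp_rot: [[0.498, -0.104, 0.861], [-0.052, -0.995, -0.09], [0.866, 0.0, -0.501]]
force: [1.0, -0.5, -4.9]
opening: 0.643
grasp_force: 29.9
```

Request:
servo_tool:
  targets:
    - {"offset": [-0.0005,0,0.0003],"dr": [0,0,0]}
    - {"offset": [-0.001,0,0.0006],"dr": [0,0,0]}
    - {"offset": [-0.0015,0,0.0009],"dr": [0,0,0]}
    - {"offset": [-0.0017,0,0.001],"dr": [0,0,0]}
    - {"offset": [-0.0017,0,0.001],"dr": [0,0,0]}

```text
time_s: 9.07
position: [0.5779, 0.0492, 0.13]
tcp_rot: [[0.494, -0.104, 0.863], [-0.052, -0.995, -0.09], [0.868, 0.0, -0.497]]
force: [-1.5, -0.7, 3.5]
opening: 0.642
grasp_force: 29.9
```

Request:
servo_tool:
  targets:
    - {"offset": [-0.0004,0,0.0003],"dr": [0,0,0]}
    - {"offset": [-0.0009,0,0.0005],"dr": [0,0,0]}
    - {"offset": [-0.0009,0,0.0005],"dr": [0,0,0]}

```text
time_s: 9.32
position: [0.5786, 0.049, 0.1299]
tcp_rot: [[0.491, -0.105, 0.865], [-0.052, -0.995, -0.091], [0.869, 0.0, -0.494]]
force: [-1.6, -1.7, 6.7]
opening: 0.644
grasp_force: 29.9
```

Request:
servo_tool:
  targets:
    - {"offset": [0,0,0],"dr": [0,0,0]}
    - {"offset": [0,0,0],"dr": [0,0,0]}
    - {"offset": [0,0,0],"dr": [0,0,0]}
    - {"offset": [0,0,0],"dr": [0,0,0]}
    - {"offset": [0,0,0],"dr": [0,0,0]}
    - {"offset": [0,0,0],"dr": [0,0,0]}
    - {"offset": [0,0,0],"dr": [0,0,0]}
    - {"offset": [0,0,0],"dr": [0,0,0]}
  gripper: -1

```text
time_s: 9.98
position: [0.5771, 0.0495, 0.1274]
tcp_rot: [[0.498, -0.103, 0.861], [-0.052, -0.995, -0.09], [0.866, 0.0, -0.501]]
force: [-0.1, -0.8, 0.8]
opening: 0.989
grasp_force: 0.0
```

Run:
```python
from h import *
from k import *
s=bot.read_state();q=s["joint_positions"];R=s["tcp_rot"]
for b in(.05,.1): print(ik(s["position"]-b*R[:,2],R,q))
for b in((-.05,.05),(-.06,.1)): print(ik(s["position"]+b[0]*R[:,2]+[0,0,b[1]],R,q))
# tin poses
for y in((-.299,.954,0),(.299,-.954,0)):
  Rt,a=lay(-162.6,0,30,y);at=Rt.T@a;g0=np.array([.4595,-.2835,0.05])
  u=a*np.array([1,1,0])
  g=np.array([.4595,-.2835,0])-.069*u+.105*u+[0,0,.046]
  for b in(0,.12):print("tin",b,g.round(4),ik(g+Rt[:,2]*(G-b),Rt,[-30,35,85,0,40,90 if y[0]<0 else -90]))
for psi in(-23,):
  for i in(0,1):
    R=final(psi)[i];print("fin",i,(R@at).round(2),ik(np.array([.559,-.119,.143])+R[:,2]*G,R,[-23,46,134,180,60,-90]),ik(np.array([.559,-.119,.143])+R[:,2]*G,R,[-23,46,134,180,60,90]))
```

```text
(array([ -5.2,  44.5, 140. , 181.8,  63. , -90.4]), np.float64(0.0245))
(array([-1.000e-01,  3.360e+01,  1.400e+02,  1.929e+02,  4.700e+01,
       -9.500e+01]), np.float64(0.1193))
(array([ -6.4,  35. , 139.6, 179.5,  54.5, -90. ]), np.float64(0.0))
(array([ -6.4,  22.5, 137.5, 179.4,  40. , -89.8]), np.float64(0.0))
tin 0 [ 0.4251 -0.2943  0.046 ] (array([-64. ,  43.4, 116.8,  65.7,  32.8, 128.2]), np.float64(0.0))
tin 0.12 [ 0.4251 -0.2943  0.046 ] (array([-72.1,  29.2, 117.2,  46.4,  43.7, 143.4]), np.float64(0.0))
tin 0 [ 0.4251 -0.2943  0.046 ] (array([-64. ,  43.4, 116.8,  65.7,  32.8, -51.8]), np.float64(0.0))
tin 0.12 [ 0.4251 -0.2943  0.046 ] (array([-72.1,  29.2, 117.2,  46.4,  43.7, -36.6]), np.float64(0.0))
fin 0 [-0. -0.  1.] (array([-23.4,  46.7, 133.6, 179.6,  60.3,  90. ]), np.float64(0.0)) (array([-23.4,  46.7, 133.6, 179.6,  60.3,  90. ]), np.float64(0.0))
fin 1 [-0.8   0.34 -0.5 ] (array([-23.4,  46.7, 133.6, 179.6,  60.3, -90. ]), np.float64(0.0)) (array([-23.6,  29.7, 116.9, 262. ,   0. , 163.6]), np.float64(0.4579))
```

Request:
servo_tool:
  targets:
    - {"offset": [0.004,0,-0.006],"dr": [0,0,0]}
    - {"offset": [0.01,0,-0.014],"dr": [0,0,0]}
    - {"offset": [0.02,0,-0.026],"dr": [0,0,0]}
    - {"offset": [0.032,0,-0.042],"dr": [0,0,0]}
    - {"offset": [0.046,0,-0.06],"dr": [0,0,0]}
    - {"offset": [0.062,0,-0.08],"dr": [0,0,0]}
    - {"offset": [0.078,0,-0.1],"dr": [0,0,0]}
    - {"offset": [0.087,0,-0.11],"dr": [0,0,0]}
    - {"offset": [0.087,0,-0.11],"dr": [0,0,0]}

```text
time_s: 10.73
position: [0.5245, 0.0553, 0.2615]
tcp_rot: [[0.493, -0.103, 0.864], [-0.051, -0.995, -0.089], [0.869, 0.0, -0.496]]
force: [0.8, -0.1, 0.7]
opening: 0.996
grasp_force: 0.0
```

```bash
cat >> k.py <<'E'
def rows(q0,q1,n):
    from rig import bot
    s=bot.read_state();R0=s["tcp_rot"]
    for i in range(1,n+1):
        P,T=fk(q0+(q1-q0)*i/n,X);o=R0.T@(P-s["position"]);dr=Ro.from_matrix(R0.T@T.as_matrix()).as_rotvec(degrees=True)
        print(i,"off",o.round(3).tolist(),"dr",dr.round(1).tolist(),"tcp",P.round(2))
E
python3 - <<'E'
from h import *
from k import *
s=bot.read_state();q=s["joint_positions"];print(q.round(1),s["force"],s["time_s"])
Rt,a=lay(-162.6,0,30,(.299,-.954,0));g=np.array([.4252,-.2942,.050])
q1,e=ik(g+Rt[:,2]*(G-.12),Rt,[-64,35,116,60,33,-50]);print(q1,e)
rows(q,q1,18)
cap("scene","s5.png",(180,80,440,270),3)
E
```

```text
[ -6.4  21.9 137.6 179.4  39.8 -89.8] [ 0.77125445 -0.06720937  0.73971076] 10.7333
[-72.1  28.7 117.   45.9  44.2 -35.9] 0.0
1 off [0.011, 0.009, 0.014] dr [1.6, 0.9, -1.0] tcp [0.54 0.05 0.26]
2 off [0.02, 0.019, 0.026] dr [3.1, 1.5, -2.0] tcp [0.56 0.03 0.27]
3 off [0.027, 0.031, 0.037] dr [4.5, 1.8, -3.1] tcp [0.57 0.02 0.27]
4 off [0.032, 0.044, 0.047] dr [6.0, 1.8, -4.3] tcp [0.58 0.01 0.27]
5 off [0.034, 0.059, 0.055] dr [7.3, 1.5, -5.5] tcp [ 0.58 -0.01  0.26]
6 off [0.034, 0.076, 0.062] dr [8.6, 0.9, -6.7] tcp [ 0.59 -0.03  0.26]
7 off [0.03, 0.094, 0.067] dr [9.8, 0.0, -8.0] tcp [ 0.59 -0.05  0.25]
8 off [0.025, 0.114, 0.07] dr [10.9, -1.2, -9.2] tcp [ 0.59 -0.07  0.25]
9 off [0.016, 0.136, 0.072] dr [12.0, -2.7, -10.4] tcp [ 0.58 -0.09  0.24]
10 off [0.005, 0.159, 0.071] dr [12.9, -4.6, -11.5] tcp [ 0.57 -0.11  0.23]
11 off [-0.008, 0.183, 0.068] dr [13.8, -6.7, -12.6] tcp [ 0.56 -0.13  0.22]
12 off [-0.024, 0.209, 0.062] dr [14.5, -9.2, -13.6] tcp [ 0.54 -0.16  0.21]
13 off [-0.042, 0.235, 0.054] dr [15.2, -12.0, -14.4] tcp [ 0.53 -0.18  0.2 ]
14 off [-0.063, 0.263, 0.043] dr [15.7, -15.1, -15.1] tcp [ 0.5  -0.21  0.19]
15 off [-0.085, 0.291, 0.029] dr [16.1, -18.4, -15.7] tcp [ 0.48 -0.23  0.17]
16 off [-0.109, 0.32, 0.012] dr [16.4, -22.0, -16.2] tcp [ 0.45 -0.26  0.16]
17 off [-0.135, 0.349, -0.009] dr [16.7, -25.8, -16.4] tcp [ 0.41 -0.28  0.15]
18 off [-0.162, 0.377, -0.033] dr [16.8, -29.8, -16.5] tcp [ 0.38 -0.31  0.14]
```

View pics/s5.png

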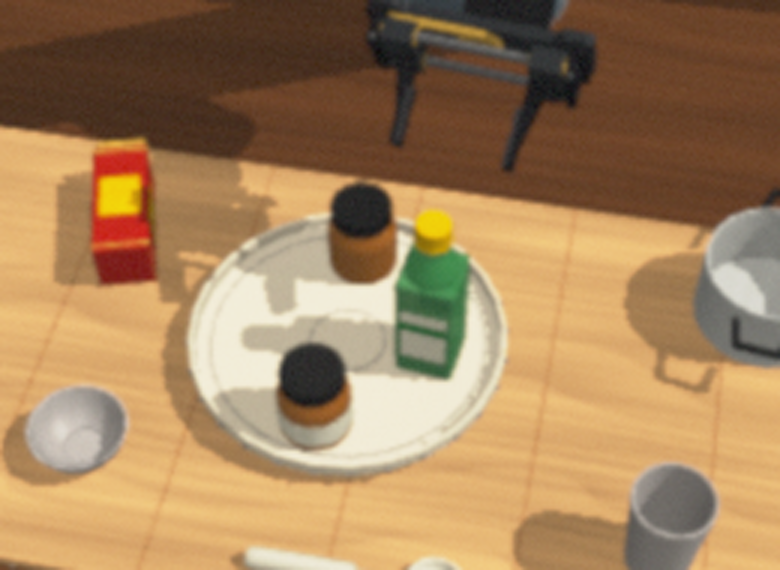

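Request:
servo_tool:
  targets:
    - {"offset": [-0.01,0.03,-0.002],"dr": [1.2,-2,-1.2]}
    - {"offset": [-0.027,0.063,-0.005],"dr": [2.8,-5,-2.8]}
    - {"offset": [-0.043,0.1,-0.009],"dr": [4.5,-8,-4.4]}
    - {"offset": [-0.059,0.137,-0.012],"dr": [6.1,-10.8,-6]}
    - {"offset": [-0.075,0.174,-0.015],"dr": [7.8,-13.8,-7.6]}
    - {"offset": [-0.091,0.211,-0.018],"dr": [9.4,-16.7,-9.2]}
    - {"offset": [-0.107,0.248,-0.022],"dr": [11,-19.6,-10.9]}
    - {"offset": [-0.123,0.285,-0.025],"dr": [12.7,-22.5,-12.5]}
    - {"offset": [-0.138,0.32,-0.028],"dr": [14.3,-25.3,-14]}
    - {"offset": [-0.15,0.35,-0.031],"dr": [15.6,-27.7,-15.3]}
    - {"offset": [-0.162,0.377,-0.033],"dr": [16.8,-29.8,-16.5]}
    - {"offset": [-0.162,0.377,-0.033],"dr": [16.8,-29.8,-16.5]}
    - {"offset": [-0.162,0.377,-0.033],"dr": [16.8,-29.8,-16.5]}
    - {"offset": [-0.162,0.377,-0.033],"dr": [16.8,-29.8,-16.5]}
    - {"offset": [-0.162,0.377,-0.033],"dr": [16.8,-29.8,-16.5]}

```text
time_s: 12.03
position: [0.4043, -0.2506, 0.1529]
tcp_rot: [[0.829, 0.3, 0.472], [0.257, -0.954, 0.155], [0.497, -0.007, -0.868]]
force: [1.0, -0.8, 0.3]
opening: 1.001
grasp_force: 0.0
```

Run:
```python
from h import *
Rt,a=lay(-162.6,0,30,(.299,-.954,0));g=np.array([.4252,-.2942,.050])
rel(g,Rt,.12);rel(g,Rt);s=bot.read_state();print(s["joint_positions"].round(1),s["position"])
# bottle standing check from s5 crop corners, z=.038
for u,v in((398,360),(448,376),(465,345)): print(px("s5.png",180+u/3,80+v/3,.038).round(3))
print("cap",px("s5.png",180+433/3,80+225/3,.223).round(3))
# tin check from wrist: threshold red, compare with predicted outline
d=cap("wrist","w3.png");im=d["color"].astype(int)
m=((im[:,:,0]>90)&(im[:,:,1]<60)&(im[:,:,2]<60)).astype(np.uint8)
n,l,st,c=cv2.connectedComponentsWithStats(m);k=1+np.argsort(-st[1:,4])[:3];print(st[k],c[k])
u=a;w=np.array([-u[1],u[0],0]);B=np.array([.4595,-.2835,.074])-.069*u
for sx in(0,.138):
  for sy in(-.028,.028): print(sx,sy,proj("w3.png",B+sx*u+sy*w).round(0))
```

```text
t 12.03 off [-0.0454  0.048  -0.0089] dr [-0.38  0.18 -0.15] dist 0.067 ang 0.4
t 12.03 off [-0.045   0.0488  0.1111] dr [-0.38  0.18 -0.15] dist 0.129 ang 0.4
[-65.2  25.4 120.2  48.1  41.6 -31.3] [ 0.40425951 -0.25055363  0.15291817]
[0.58  0.021 0.038]
[0.589 0.07  0.038]
[0.551 0.08  0.038]
cap [0.57  0.049 0.223]
[[ 343  130   79  141 6155]
 [ 346  123   68    3  199]
 [  42  123   13   12   17]] [[378.2016247  192.42307067]
 [379.33165829 124.0201005 ]
 [ 47.11764706 128.23529412]]
0 -0.028 [342. 122.]
0 0.028 [412. 122.]
0.138 -0.028 [346. 301.]
0.138 0.028 [425. 301.]
```

View pics/w3.png

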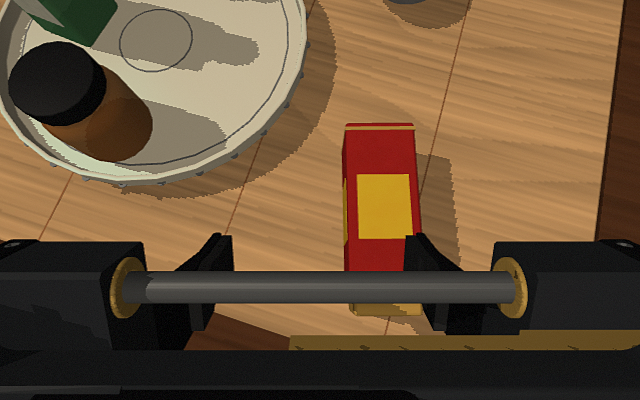

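Request:
servo_tool:
  targets:
    - {"offset": [-0.015,0.017,-0.003],"dr": [-0.1,0,0]}
    - {"offset": [-0.03,0.034,-0.006],"dr": [-0.3,0.1,-0.1]}
    - {"offset": [-0.045,0.051,-0.009],"dr": [-0.4,0.2,-0.1]}
    - {"offset": [-0.045,0.051,-0.009],"dr": [-0.4,0.2,-0.1]}
    - {"offset": [-0.045,0.051,-0.009],"dr": [-0.4,0.2,-0.1]}
    - {"offset": [-0.045,0.051,-0.009],"dr": [-0.4,0.2,-0.1]}

```text
time_s: 12.58
position: [0.3784, -0.3096, 0.1387]
tcp_rot: [[0.827, 0.297, 0.477], [0.256, -0.955, 0.15], [0.5, -0.002, -0.866]]
force: [-0.4, 0.2, 1.3]
opening: 1.004
grasp_force: 0.0
```

Run:
```python
from h import *
Rt,a=lay(-162.6,0,30,(.299,-.954,0));g=np.array([.4252,-.2942,.050])+.0025*Rt[:,1]
rel(g,Rt,.12);rel(g,Rt);print(bot.read_state()["joint_positions"].round(1))
d=cap("wrist","w4.png");im=d["color"].astype(int)
m=((im[:,:,0]>90)&(im[:,:,1]<60)&(im[:,:,2]<60))
for v in(140,160,180,220,250):
    x=np.where(m[v])[0];x=x[(x>200)&(x<500)];print(v,x.min(),x.max())
print("rows",np.where(m[:,330])[0][[0,-1]])
u=a;w=Rt[:,1];B=g*[1,1,0]+[0,0,.074]-.105*u
for sx in(0,.138):
  for sy in(-.028,.028): print(sx,sy,proj("w4.png",B+sx*u+sy*w).round(0))
```

```text
t 12.58 off [-0.0016  0.0018  0.0002] dr [-0.02 -0.03 -0.18] dist 0.002 ang 0.2
t 12.58 off [-0.0017  0.0019  0.1202] dr [-0.02 -0.03 -0.18] dist 0.12 ang 0.2
[-72.   28.6 116.8  45.8  44.3 -35.4]
140 283 354
160 282 354
180 282 355
220 281 357Traceback (most recent call last):
  File "<stdin>", line 7, in <module>
    return umr_minimum(a, axis, None, out, keepdims, initial, where)
ValueError: zero-size array to reduction operation minimum which has no identity
```

Request:
servo_tool:
  targets:
    - {"offset": [-0.002,0.001,0.03],"dr": [0,0,0]}
    - {"offset": [-0.002,0.001,0.055],"dr": [0,0,0]}
    - {"offset": [-0.002,0.001,0.08],"dr": [0,0,0]}
    - {"offset": [-0.002,0.001,0.1],"dr": [0,0,0]}
    - {"offset": [-0.002,0.001,0.112],"dr": [0,0,0]}
    - {"offset": [-0.002,0.001,0.12],"dr": [0,0,0]}
    - {"offset": [-0.002,0.001,0.12],"dr": [0,0,0]}
    - {"offset": [-0.002,0.001,0.12],"dr": [0,0,0]}

```text
time_s: 13.3
position: [0.4347, -0.2942, 0.0347]
tcp_rot: [[0.827, 0.297, 0.478], [0.258, -0.955, 0.147], [0.5, 0.002, -0.866]]
force: [-1.0, 0.5, -0.5]
opening: 1.002
grasp_force: 0.0
```

Request:
servo_tool:
  targets:
    - {"offset": [0,0,0],"dr": [0,0,0]}
    - {"offset": [0,0,0],"dr": [0,0,0]}
    - {"offset": [0,0,0],"dr": [0,0,0]}
    - {"offset": [0,0,0],"dr": [0,0,0]}
    - {"offset": [0,0,0],"dr": [0,0,0]}
    - {"offset": [0,0,0],"dr": [0,0,0]}
    - {"offset": [0,0,0],"dr": [0,0,0]}
    - {"offset": [0,0,0],"dr": [0,0,0]}
    - {"offset": [0,0,0],"dr": [0,0,0]}
    - {"offset": [0,0,0],"dr": [0,0,0]}
  gripper: 1

```text
time_s: 14.13
position: [0.4342, -0.2943, 0.0349]
tcp_rot: [[0.827, 0.297, 0.478], [0.258, -0.955, 0.148], [0.5, 0.001, -0.866]]
force: [-3.1, 1.2, 6.2]
opening: 0.639
grasp_force: 29.9
```

Request:
servo_tool:
  targets:
    - {"offset": [0.004,0,-0.007],"dr": [0,0,0]}
    - {"offset": [0.012,0,-0.021],"dr": [0,0,0]}
    - {"offset": [0.024,0,-0.042],"dr": [0,0,0]}
    - {"offset": [0.038,0,-0.066],"dr": [0,0,0]}
    - {"offset": [0.053,0,-0.092],"dr": [0,0,0]}
    - {"offset": [0.068,0,-0.118],"dr": [0,0,0]}
    - {"offset": [0.082,0,-0.142],"dr": [0,0,0]}
    - {"offset": [0.091,0,-0.158],"dr": [0,0,0]}
    - {"offset": [0.095,0,-0.165],"dr": [0,0,0]}
    - {"offset": [0.095,0,-0.165],"dr": [0,0,0]}

```text
time_s: 14.97
position: [0.4344, -0.2957, 0.2262]
tcp_rot: [[0.826, 0.296, 0.479], [0.26, -0.955, 0.143], [0.5, 0.007, -0.866]]
force: [0.2, -1.1, -4.1]
opening: 0.638
grasp_force: 29.9
```

Run:
```python
from h import *
from k import *
s=bot.read_state();q=s["joint_positions"];print(q.round(1),s["position"],s["force"],s["grasp_force"],s["opening"])
R=final(-23)[0];g=np.array([.559,-.119,.27])
q1,e=ik(g+R[:,2]*G,R,[-23,25,130,180,36,90]);print(q1,e)
rows(q,q1,24)
for i in range(0,25,4):
    P,T=fk(q+(q1-q)*i/24,X);b=P-T.as_matrix()[:,2]*G+.105*T.as_matrix()@np.array([-np.cos(np.radians(30)),0,np.sin(np.radians(30))]);print("base",b.round(3))
    # tin axis in tool frame: s.t. R@at=up
at=R.T@[0,0,1];print(at)
```

```text
[-64.1  19.9 109.4  38.5  52.3 -16. ] [ 0.43439079 -0.29571841  0.22618129] [ 0.24296271 -1.06419517 -4.06117724] 29.88584500249999 0.6381864885362395
[-23.4  23.4 129.3 179.4  32.7  90.3] 0.0
1 off [0.029, -0.007, 0.009] dr [-0.2, 4.0, 7.1] tcp [ 0.46 -0.28  0.23]
2 off [0.057, -0.014, 0.016] dr [-0.0, 7.9, 14.4] tcp [ 0.48 -0.27  0.24]
3 off [0.083, -0.021, 0.021] dr [0.5, 11.7, 21.8] tcp [ 0.51 -0.25  0.25]
4 off [0.107, -0.027, 0.025] dr [1.3, 15.3, 29.4] tcp [ 0.53 -0.24  0.26]
5 off [0.13, -0.033, 0.028] dr [2.5, 18.7, 37.1] tcp [ 0.55 -0.23  0.27]
6 off [0.15, -0.038, 0.03] dr [3.9, 21.9, 45.0] tcp [ 0.56 -0.22  0.27]
7 off [0.169, -0.043, 0.031] dr [5.5, 24.9, 52.9] tcp [ 0.58 -0.21  0.28]
8 off [0.186, -0.048, 0.032] dr [7.4, 27.7, 60.9] tcp [ 0.59 -0.2   0.29]
9 off [0.2, -0.052, 0.033] dr [9.4, 30.3, 69.0] tcp [ 0.6  -0.19  0.3 ]
10 off [0.212, -0.055, 0.033] dr [11.7, 32.6, 77.2] tcp [ 0.61 -0.18  0.3 ]
11 off [0.222, -0.059, 0.033] dr [14.1, 34.8, 85.5] tcp [ 0.62 -0.18  0.31]
12 off [0.23, -0.062, 0.034] dr [16.6, 36.8, 93.8] tcp [ 0.62 -0.17  0.31]
13 off [0.236, -0.06
[... 458 characters left out ...]
.087, 0.044] dr [36.5, 46.4, 153.1] tcp [ 0.62 -0.15  0.3 ]
20 off [0.221, -0.092, 0.047] dr [39.5, 47.3, 161.6] tcp [ 0.61 -0.14  0.3 ]
21 off [0.212, -0.098, 0.05] dr [-41.7, -47.4, -166.6] tcp [ 0.6  -0.14  0.29]
22 off [0.202, -0.105, 0.054] dr [-40.5, -43.8, -158.4] tcp [ 0.6  -0.14  0.28]
23 off [0.19, -0.113, 0.057] dr [-39.2, -40.6, -150.2] tcp [ 0.59 -0.13  0.27]
24 off [0.177, -0.121, 0.061] dr [-37.8, -37.7, -141.9] tcp [ 0.57 -0.13  0.26]
base [ 0.375 -0.315  0.151]
base [ 0.485 -0.207  0.176]
base [ 0.578 -0.124  0.229]
base [ 0.648 -0.081  0.291]
base [ 0.686 -0.082  0.339]
base [ 0.686 -0.114  0.353]
base [ 0.642 -0.155  0.323]
[-8.66025404e-01  2.77555756e-17 -5.00000000e-01]
```

Run:
```python
from h import *
from k import *
q=bot.read_state()["joint_positions"];q1=np.array([-23.4,23.4,129.3,179.4,32.7,90.3])
for i in range(0,25,3):
    P,T=fk(q+(q1-q)*i/24,X);M=T.as_matrix();g=P-M[:,2]*G;ax=M@[-.866,0,-.5]
    print(i,"base",(g-.105*ax).round(3),"lid",(g+.045*ax).round(3),"body",(g-M[:,2]*.13).round(3))
```

```text
0 base [ 0.526 -0.267  0.242] lid [ 0.382 -0.312  0.242] body [ 0.363 -0.317  0.355]
3 base [ 0.598 -0.259  0.281] lid [ 0.45  -0.252  0.256] body [ 0.411 -0.275  0.361]
6 base [ 0.641 -0.26   0.308] lid [ 0.507 -0.201  0.278] body [ 0.448 -0.238  0.368]
9 base [ 0.66  -0.264  0.316] lid [ 0.552 -0.161  0.303] body [ 0.473 -0.205  0.374]
12 base [ 0.658 -0.262  0.303] lid [ 0.583 -0.134  0.327] body [ 0.489 -0.175  0.376]
15 base [ 0.643 -0.247  0.274] lid [ 0.6   -0.121  0.343] body [ 0.494 -0.149  0.374]
18 base [ 0.618 -0.216  0.236] lid [ 0.602 -0.117  0.348] body [ 0.49  -0.125  0.365]
21 base [ 0.589 -0.172  0.198] lid [ 0.589 -0.118  0.338] body [ 0.476 -0.1    0.352]
24 base [ 0.559 -0.119  0.165] lid [ 0.559 -0.119  0.315] body [ 0.455 -0.075  0.335]
```

Request:
servo_tool:
  targets:
    - {"offset": [0.015,-0.003,0.005],"dr": [-0.1,2,3.5]}
    - {"offset": [0.029,-0.007,0.009],"dr": [-0.2,4,7.1]}
    - {"offset": [0.057,-0.014,0.016],"dr": [0,7.9,14.4]}
    - {"offset": [0.07,-0.018,0.019],"dr": [0.3,9.8,18]}
    - {"offset": [0.083,-0.021,0.021],"dr": [0.5,11.7,21.8]}
    - {"offset": [0.107,-0.027,0.025],"dr": [1.3,15.3,29.4]}
    - {"offset": [0.119,-0.03,0.027],"dr": [1.9,17,33]}
    - {"offset": [0.13,-0.033,0.028],"dr": [2.5,18.7,37.1]}
    - {"offset": [0.15,-0.038,0.03],"dr": [3.9,21.9,45]}
    - {"offset": [0.16,-0.041,0.031],"dr": [4.7,23.4,49]}
    - {"offset": [0.169,-0.043,0.031],"dr": [5.5,24.9,52.9]}
    - {"offset": [0.186,-0.048,0.032],"dr": [7.4,27.7,60.9]}
    - {"offset": [0.193,-0.05,0.033],"dr": [8.4,29,65]}
    - {"offset": [0.2,-0.052,0.033],"dr": [9.4,30.3,69]}
    - {"offset": [0.212,-0.055,0.033],"dr": [11.7,32.6,77.2]}
    - {"offset": [0.217,-0.057,0.033],"dr": [12.9,33.7,81.3]}
    - {"offset": [0.222,-0.059,0.033],"dr": [14.1,34.8,85.5]}
    - {"offset": [0.23,-0.062,0.034],"dr": [16.6,36.8,93.8]}
    - {"offset": [0.233,-0.064,0.034],"dr": [17.9,37.7,98]}
    - {"offset": [0.236,-0.065,0.034],"dr": [19.2,38.6,102.2]}

```text
time_s: 16.63
position: [0.6248, -0.1663, 0.3089]
tcp_rot: [[-0.039, -0.423, 0.905], [-0.997, 0.079, -0.007], [-0.069, -0.903, -0.425]]
force: [-0.5, 0.2, -2.3]
opening: 0.642
grasp_force: 29.9
```

Run:
```python
from h import *
from k import *
s=bot.read_state();q=s["joint_positions"];print(q.round(1),s["position"],s["grasp_force"])
rows(q,np.array([-23.4,23.4,129.3,179.4,32.7,90.3]),15)
```

```text
[-42.   22.1 120.5 114.9  41.5  41.9] [ 0.62477874 -0.1663018   0.30886651] 29.865691402810626
1 off [-0.003, -0.002, 0.001] dr [0.8, 1.2, 6.3] tcp [ 0.63 -0.16  0.31]
2 off [-0.006, -0.003, 0.002] dr [1.7, 2.4, 12.7] tcp [ 0.63 -0.16  0.31]
3 off [-0.008, -0.003, 0.003] dr [2.5, 3.6, 19.1] tcp [ 0.63 -0.16  0.31]
4 off [-0.011, -0.001, 0.003] dr [3.3, 4.8, 25.5] tcp [ 0.63 -0.16  0.31]
5 off [-0.013, 0.001, 0.002] dr [4.0, 5.9, 31.8] tcp [ 0.63 -0.15  0.31]
6 off [-0.015, 0.004, 0.001] dr [4.8, 7.1, 38.2] tcp [ 0.62 -0.15  0.31]
7 off [-0.017, 0.008, -0.0] dr [5.6, 8.3, 44.6] tcp [ 0.62 -0.15  0.3 ]
8 off [-0.019, 0.012, -0.002] dr [6.4, 9.5, 51.0] tcp [ 0.62 -0.15  0.3 ]
9 off [-0.021, 0.018, -0.004] dr [7.2, 10.8, 57.4] tcp [ 0.61 -0.14  0.3 ]
10 off [-0.023, 0.025, -0.007] dr [8.0, 12.1, 63.7] tcp [ 0.61 -0.14  0.29]
11 off [-0.025, 0.032, -0.01] dr [8.9, 13.4, 70.1] tcp [ 0.6  -0.14  0.29]
12 off [-0.027, 0.04, -0.013] dr [9.8, 14.8, 76.4] tcp [ 0.6  -0.14  0.28]
13 off [-0.03, 0.049, -0.017] dr [10.7, 16.2, 82.6] tcp [ 0.59 -0.13  0.27]
14 off [-0.033, 0.058, -0.021] dr [11.8, 17.7, 88.9] tcp [ 0.58 -0.13  0.27]
15 off [-0.035, 0.068, -0.026] dr [12.9, 19.3, 95.1] tcp [ 0.57 -0.13  0.26]
```

Request:
servo_tool:
  targets:
    - {"offset": [-0.003,-0.002,0.001],"dr": [0.8,1.2,6.3]}
    - {"offset": [-0.006,-0.003,0.002],"dr": [1.7,2.4,12.7]}
    - {"offset": [-0.008,-0.003,0.003],"dr": [2.5,3.6,19.1]}
    - {"offset": [-0.011,-0.001,0.003],"dr": [3.3,4.8,25.5]}
    - {"offset": [-0.013,0.001,0.002],"dr": [4,5.9,31.8]}
    - {"offset": [-0.015,0.004,0.001],"dr": [4.8,7.1,38.2]}
    - {"offset": [-0.017,0.008,0],"dr": [5.6,8.3,44.6]}
    - {"offset": [-0.019,0.012,-0.002],"dr": [6.4,9.5,51]}
    - {"offset": [-0.021,0.018,-0.004],"dr": [7.2,10.8,57.4]}
    - {"offset": [-0.023,0.025,-0.007],"dr": [8,12.1,63.7]}
    - {"offset": [-0.025,0.032,-0.01],"dr": [8.9,13.4,70.1]}
    - {"offset": [-0.027,0.04,-0.013],"dr": [9.8,14.8,76.4]}
    - {"offset": [-0.03,0.049,-0.017],"dr": [10.7,16.2,82.6]}
    - {"offset": [-0.033,0.058,-0.021],"dr": [11.8,17.7,88.9]}
    - {"offset": [-0.035,0.068,-0.026],"dr": [12.9,19.3,95.1]}
    - {"offset": [-0.035,0.068,-0.026],"dr": [12.9,19.3,95.1]}
    - {"offset": [-0.035,0.068,-0.026],"dr": [12.9,19.3,95.1]}
    - {"offset": [-0.035,0.068,-0.026],"dr": [12.9,19.3,95.1]}

```text
time_s: 18.13
position: [0.5755, -0.1273, 0.2634]
tcp_rot: [[-0.456, 0.386, 0.801], [0.186, 0.922, -0.339], [-0.87, -0.005, -0.493]]
force: [0.2, -0.7, -3.4]
opening: 0.644
grasp_force: 29.9
```

Run:
```python
from h import *
s=bot.read_state();print(s["joint_positions"].round(1),s["position"])
R=final(-23)[0]
rel([.559,-.119,.27],R);rel([.559,-.119,.155],R)
# tin uprightness: lid blob in wrist image vs prediction
d=cap("wrist","w5.png");hsv=cv2.cvtColor(d["color"],cv2.COLOR_RGB2HSV)
Rn=s["tcp_rot"];g=s["position"]-Rn[:,2]*G;ax=Rn@[-.866,0,-.5];yy=Rn[:,1];nn=np.cross(ax,yy)
print("axis",ax.round(3))
for h,w in((.033,.028),(.045,.025)):
  print("h",h,[proj("w5.png",g+h*ax+i*w*yy+j*w*nn).round(0).tolist() for i in(-1,1) for j in(-1,1)])
m=cv2.inRange(hsv,(12,60,60),(35,255,255));m[240:]=0
n,l,st,c=cv2.connectedComponentsWithStats(m);k=1+np.argsort(-st[1:,4])[:3];print(st[k])
m=cv2.inRange(hsv,(0,170,60),(8,255,255));m|=cv2.inRange(hsv,(172,170,60),(180,255,255));m[240:]=0
n,l,st,c=cv2.connectedComponentsWithStats(m);k=1+np.argsort(-st[1:,4])[:3];print("red",st[k])
```

```text
[-23.7  23.3 129.2 178.7  33.   90.3] [ 0.5755101  -0.12729312  0.26337881]
t 18.13 off [ 0.0035  0.0012 -0.0006] dr [0.08 0.46 0.39] dist 0.004 ang 0.6
t 18.13 off [0.1035 0.0018 0.0561] dr [0.08 0.46 0.39] dist 0.118 ang 0.6
axis [-0.005  0.008  1.   ]
h 0.033 [[265.0, 340.0], [240.0, 363.0], [375.0, 340.0], [400.0, 363.0]]
h 0.045 [[269.0, 367.0], [249.0, 399.0], [371.0, 367.0], [391.0, 399.0]]
[[    0     0   640   148 41047]
 [  380   103   260   137 30151]
 [  268   122   101   116 11074]]
red [[  250    48   137   192 13119]
 [  259    37   115     6   516]
 [  179   237     1     1     1]]
```

Run:
```python
from h import *
s=bot.read_state();Rn=s["tcp_rot"];d=np.load("pics/w5.png.npz");c=-d["R"].T@d["t"];print("cam",c,"tool frame",Rn.T@(c-s["position"]))
g=s["position"]-Rn[:,2]*G;ax=Rn@[-.866,0,-.5];yy=Rn[:,1];nn=np.cross(ax,yy)
for h in(-.105,): print("base",[proj("w5.png",g+h*ax+i*.028*yy+j*.028*nn).round(0).tolist() for i in(-1,1) for j in(-1,1)])
im=cv2.imread("pics/w5.png");hsv=cv2.cvtColor(im,cv2.COLOR_BGR2HSV)
m=cv2.inRange(hsv,(0,170,40),(8,255,255))|cv2.inRange(hsv,(172,170,40),(180,255,255))
for v in(38,42,48,60,80,100):
  x=np.where(m[v])[0];print(v,x[[0,-1]] if len(x) else None)
```

```text
cam [ 0.41242076 -0.05937998  0.27812031] tool frame [ 0.07467166 -0.00037316 -0.16111372]
base [[273.0, 97.0], [257.0, 31.0], [365.0, 97.0], [381.0, 31.0]]
38 [264 371]
42 [259 318]
48 [346 370]
60 [257 375]
80 [256 376]
100 [256 378]
```

Run:
```python
from h import *
from k import *
s=bot.read_state();q=s["joint_positions"]
for psi in(-8,0,8):
  R=final(psi)[0];t=R[:,2]*[1,1,0]/np.cos(np.pi/6);g=np.array([.559,-.119,.27])-.006*t;h=g-[0,0,.115];f=g-[0,0,.127]
  print(psi,ik(g+R[:,2]*G,R,q),ik(f+R[:,2]*G,R,[-23,46,134,170,60,90]),ik(f+R[:,2]*G-.06*R[:,2]+[0,0,.1],R,[-23,46,134,170,60,90]));rel(g,R);rel(h,R)
```

```text
-8 (array([-35.6,  23. , 131.1, 139.6,  38.3, 109.1]), np.float64(0.0)) (array([-35.6,  47.5, 135.6, 153.1,  62.8,  88.4]), np.float64(0.0)) (array([-41.2,  21. , 138.3, 136.6,  43.6, 106.3]), np.float64(0.0))
t 18.18 off [ 0.0072  0.0041 -0.0062] dr [-12.96   0.48  -7.08] dist 0.01 ang 14.8
t 18.18 off [0.1073 0.0046 0.0504] dr [-12.96   0.48  -7.08] dist 0.119 ang 14.8
0 (array([-41.2,  23.3, 129.8, 121.9,  42.2, 116.3]), np.float64(0.0)) (array([-41.2,  46.9, 134.2, 139.3,  60.9,  89.1]), np.float64(0.0)) (array([-48.6,  21.3, 136.4, 117.6,  47.2, 112.8]), np.float64(0.0))
t 18.18 off [ 0.0074  0.0054 -0.0066] dr [-19.9    0.46 -11.05] dist 0.011 ang 22.8
t 18.18 off [0.1075 0.006  0.05  ] dr [-19.9    0.46 -11.05] dist 0.119 ang 22.8
8 (array([-45.5,  23.9, 127.5, 107. ,  46.7, 121.9]), np.float64(0.0)) (array([-45.5,  46. , 131.6, 125.3,  58.6,  92.2]), np.float64(0.0)) (array([-53.8,  21.9, 133.1, 101.8,  51.3, 118.5]), np.float64(0.0))
t 18.18 off [ 0.0077  0.0067 -0.0072] dr [-26.85   0.44 -15.02] dist 0.012 ang 30.8
t 18.18 off [0.1078 0.0072 0.0494] dr [-26.85   0.44 -15.02] dist 0.119 ang 30.8
```

Use psi = 0.

Request:
servo_tool:
  targets:
    - {"offset": [0.001,0.001,-0.001],"dr": [-3,0.1,-1.7]}
    - {"offset": [0.003,0.002,-0.003],"dr": [-8,0.2,-4.4]}
    - {"offset": [0.005,0.004,-0.005],"dr": [-13,0.3,-7.2]}
    - {"offset": [0.0075,0.0055,-0.0065],"dr": [-18,0.4,-10]}
    - {"offset": [0.0075,0.0055,-0.0065],"dr": [-19.9,0.5,-11]}
    - {"offset": [0.0075,0.0055,-0.0065],"dr": [-19.9,0.5,-11]}
    - {"offset": [0.02,0.006,0],"dr": [-19.9,0.5,-11]}
    - {"offset": [0.038,0.006,0.01],"dr": [-19.9,0.5,-11]}
    - {"offset": [0.056,0.006,0.02],"dr": [-19.9,0.5,-11]}
    - {"offset": [0.074,0.006,0.031],"dr": [-19.9,0.5,-11]}
    - {"offset": [0.09,0.006,0.04],"dr": [-19.9,0.5,-11]}
    - {"offset": [0.101,0.006,0.046],"dr": [-19.9,0.5,-11]}
    - {"offset": [0.1075,0.006,0.05],"dr": [-19.9,0.5,-11]}
    - {"offset": [0.1075,0.006,0.05],"dr": [-19.9,0.5,-11]}
    - {"offset": [0.1075,0.006,0.05],"dr": [-19.9,0.5,-11]}

```text
time_s: 19.43
position: [0.5699, -0.1194, 0.146]
tcp_rot: [[-0.498, 0.001, 0.867], [0.002, 1.0, -0.001], [-0.867, 0.001, -0.499]]
force: [0.9, 0.5, -3.9]
opening: 0.642
grasp_force: 29.9
```

Run:
```python
from h import *
s=bot.read_state();R=s["tcp_rot"];print(s["joint_positions"].round(1),s["position"]-R[:,2]*G,s["force"])
rel([.553,-.119,.143],final(0)[0]);print(R.T@[0,0,-1])
# tray/jars check from top: jar tops dark blobs
d=cap("top","t3.png");hsv=cv2.cvtColor(d["color"],cv2.COLOR_RGB2HSV)
m=cv2.inRange(hsv,(0,0,0),(180,255,55))[140:320,290:430];n,l,st,c=cv2.connectedComponentsWithStats(m)
for k in range(1,n):
  if st[k,4]>200:print(st[k],c[k]+[290,140])
```

```text
[-41.2  44.7 134.  138.4  59.1  91.1] [ 0.5536519  -0.11939943  0.15527438] [ 0.85461459  0.52238465 -3.90203832]
t 19.43 off [0.011  0.0004 0.0056] dr [-0.03  0.1  -0.09] dist 0.012 ang 0.1
[ 0.86688842 -0.00115596  0.49850088]
[ 59  25  25  25 405] [361.39753086 177.11111111]
[  57   72   83  108 2265] [385.39205298 261.34172185]
```

Request:
servo_tool:
  targets:
    - {"offset": [0.002,0,0.001],"dr": [0,0,0]}
    - {"offset": [0.004,0,0.0023],"dr": [0,0,0]}
    - {"offset": [0.006,0,0.0035],"dr": [0,0,0]}
    - {"offset": [0.0075,0,0.0043],"dr": [0,0,0]}
    - {"offset": [0.0087,0,0.005],"dr": [0,0,0]}
    - {"offset": [0.0087,0,0.005],"dr": [0,0,0]}
    - {"offset": [0.0087,0,0.005],"dr": [0,0,0]}

```text
time_s: 20.07
position: [0.5693, -0.1184, 0.1363]
tcp_rot: [[-0.499, 0.001, 0.867], [0.002, 1.0, 0.0], [-0.867, 0.002, -0.499]]
force: [-0.7, 0.8, -3.4]
opening: 0.642
grasp_force: 29.9
```

Request:
servo_tool:
  targets:
    - {"offset": [0.0005,0,0.0003],"dr": [0,0,0]}
    - {"offset": [0.001,0,0.0006],"dr": [0,0,0]}
    - {"offset": [0.0015,0,0.0009],"dr": [0,0,0]}
    - {"offset": [0.0017,0,0.001],"dr": [0,0,0]}
    - {"offset": [0.0017,0,0.001],"dr": [0,0,0]}

```text
time_s: 20.48
position: [0.5697, -0.1186, 0.1359]
tcp_rot: [[-0.495, 0.002, 0.869], [0.002, 1.0, -0.001], [-0.869, 0.001, -0.495]]
force: [-2.7, -0.9, 5.3]
opening: 0.638
grasp_force: 29.9
```

Request:
servo_tool:
  targets:
    - {"offset": [0.0005,0,0.0003],"dr": [0,0,0]}
    - {"offset": [0.0009,0,0.0005],"dr": [0,0,0]}
    - {"offset": [0.0009,0,0.0005],"dr": [0,0,0]}
    - {"offset": [0.0009,0,0.0005],"dr": [0,0,0]}

```text
time_s: 20.82
position: [0.5701, -0.1189, 0.1358]
tcp_rot: [[-0.493, 0.002, 0.87], [0.001, 1.0, -0.001], [-0.87, 0.001, -0.493]]
force: [-3.0, -0.9, 8.5]
opening: 0.642
grasp_force: 30.0
```

Request:
servo_tool:
  targets:
    - {"offset": [0,0,0],"dr": [0,0,0]}
    - {"offset": [0,0,0],"dr": [0,0,0]}
    - {"offset": [0,0,0],"dr": [0,0,0]}
    - {"offset": [0,0,0],"dr": [0,0,0]}
    - {"offset": [0,0,0],"dr": [0,0,0]}
    - {"offset": [0,0,0],"dr": [0,0,0]}
    - {"offset": [0,0,0],"dr": [0,0,0]}
    - {"offset": [0,0,0],"dr": [0,0,0]}
  gripper: -1

```text
time_s: 21.48
position: [0.5693, -0.1184, 0.1333]
tcp_rot: [[-0.499, 0.001, 0.867], [0.002, 1.0, -0.0], [-0.867, 0.002, -0.499]]
force: [-0.7, 0.4, 0.8]
opening: 0.998
grasp_force: 0.0
```

Request:
servo_tool:
  targets:
    - {"offset": [-0.004,0,-0.006],"dr": [0,0,0]}
    - {"offset": [-0.01,0,-0.014],"dr": [0,0,0]}
    - {"offset": [-0.02,0,-0.026],"dr": [0,0,0]}
    - {"offset": [-0.032,0,-0.042],"dr": [0,0,0]}
    - {"offset": [-0.046,0,-0.06],"dr": [0,0,0]}
    - {"offset": [-0.062,0,-0.08],"dr": [0,0,0]}
    - {"offset": [-0.078,0,-0.1],"dr": [0,0,0]}
    - {"offset": [-0.087,0,-0.11],"dr": [0,0,0]}
    - {"offset": [-0.087,0,-0.11],"dr": [0,0,0]}
    - {"offset": [-0.087,0,-0.11],"dr": [0,0,0]}

```text
time_s: 22.32
position: [0.5171, -0.1187, 0.2648]
tcp_rot: [[-0.497, 0.002, 0.868], [0.0, 1.0, -0.002], [-0.868, -0.001, -0.497]]
force: [-0.2, 0.5, -0.2]
opening: 0.999
grasp_force: 0.0
```

Run:
```python
from h import *
s=bot.read_state();print(s["position"],s["force"],s["joint_positions"].round(1))
cap("scene","s9.png");im=cv2.imread("pics/s9.png");hsv=cv2.cvtColor(im,cv2.COLOR_BGR2HSV)
red=cv2.inRange(hsv,(0,190,60),(6,255,255))|cv2.inRange(hsv,(174,190,60),(180,255,255))
gr=cv2.inRange(hsv,(55,100,30),(85,255,255))
for n,m in(("red",red),("green",gr)):
  m=m.copy();m[:100]=0;m[260:]=0;m[:,:180]=0;m[:,460:]=0
  k,l,st,c=cv2.connectedComponentsWithStats(m);b=1+st[1:,4].argmax();ys,xs=np.where(l==b)
  i=ys.argmax();a1=xs.argmin();a2=xs.argmax()
  print(n,st[b],"lowest",xs[i],ys[i],px("s9.png",xs[i],ys[i],.038).round(3))
# predicted outlines
for n,c,yw,h in(("tin",(.559,-.119),0,.138),("bottle",(.566,.051),-6,.125)):
  P=[]
  for z in(.038,.038+h):
    for i in(-1,1):
      for j in(-1,1):
        e=Ro.from_euler("z",yw,degrees=True).apply([i*.028,j*.028,0]);P.append(proj("s9.png",[c[0]+e[0],c[1]+e[1],z]))
  P=np.array(P);print(n,"bbox",P.min(0).round(0),P.max(0).round(0),"bottom corner",P[P[:,1].argmax()].round(0))
# dark jar lids in scene
m=cv2.inRange(hsv,(0,0,0),(180,255,55));m[:130]=0;m[240:]=0;m[:,:230]=0;m[:,360:]=0
k,l,st,c=cv2.connectedComponentsWithStats(m)
for i in range(1,k):
  if st[i,4]>60:print("dark",st[i],c[i].round(1))
```

```text
[ 0.51708541 -0.11873032  0.26478045] [-0.21633218  0.52274728 -0.21693844] [-48.6  21.2 136.6 117.9  47.3 112.6]
red [251 152  23  41 297] lowest 265 192 [ 0.579 -0.118  0.038]
green [313 164  23  36 377] lowest 330 199 [0.568 0.068 0.038]
tin bbox [249. 145.] [278. 196.] bottom corner [273. 196.]
bottle bbox [311. 159.] [338. 208.] bottom corner [331. 208.]
dark [291 142  18  17 240] [299.7 150.3]
dark [274 196  20  19 313] [283.6 205.1]
```

Request:
servo_tool:
  targets:
    - {"offset": [-0.03,0,-0.02],"dr": [0,0,0]}
    - {"offset": [-0.06,0,-0.04],"dr": [0,0,0]}
    - {"offset": [-0.09,0,-0.06],"dr": [0,0,0]}
    - {"offset": [-0.09,0,-0.06],"dr": [0,0,0]}
    - {"offset": [-0.09,0,-0.06],"dr": [0,0,0]}

```text
time_s: 22.78
position: [0.5115, -0.1194, 0.3752]
tcp_rot: [[-0.494, -0.0, 0.869], [-0.003, 1.0, -0.001], [-0.869, -0.003, -0.494]]
force: [0.7, -0.3, 0.2]
opening: 0.999
grasp_force: 0.0
```

Run:
```python
from h import *
s=bot.read_state();print(s["position"],s["force"],s["time_s"])
for f,cam,box in(("t9.png","top",(290,150,440,300)),("s10.png","scene",(180,90,400,250))):
  cap(cam,f);im=cv2.imread("pics/"+f);hsv=cv2.cvtColor(im,cv2.COLOR_BGR2HSV)
  m=cv2.inRange(hsv,(15,110,90),(32,255,255));k=np.zeros_like(m);k[box[1]:box[3],box[0]:box[2]]=255;m&=k
  n,l,st,c=cv2.connectedComponentsWithStats(m)
  for i in range(1,n):
    if st[i,4]>40:print(f,st[i],c[i].round(1),px(f,*c[i],.188).round(3),px(f,*c[i],.223).round(3))
  print("pred lid",proj(f,[.559,-.119,.188]).round(1),"cap",proj(f,[.566,.051,.220]).round(1))
d=cv2.imread("pics/t9.png");hsv=cv2.cvtColor(d,cv2.COLOR_BGR2HSV)
m=cv2.inRange(hsv,(0,0,0),(180,255,55))[140:320,290:430];n,l,st,c=cv2.connectedComponentsWithStats(m)
for k in range(1,n):
  if st[k,4]>200:print(st[k],c[k]+[290,140])
```

```text
[ 0.51145937 -0.11938782  0.37518086] [ 0.66339894 -0.25171227  0.18065093] 22.7833
t9.png [291 155  21  33 121] [301.  170.9] [0.659 0.093 0.188] [0.651 0.091 0.223]
t9.png [394 162  12  10  51] [399.2 166.8] [ 0.663 -0.116  0.188] [ 0.655 -0.111  0.223]
t9.png [408 162  27  28 146] [420.3 176.5] [ 0.641 -0.16   0.188] [ 0.634 -0.153  0.223]
t9.png [290 186  13  20  53] [295.3 197.1] [0.603 0.106 0.188] [0.597 0.103 0.223]
t9.png [418 197  22  47 265] [427.8 221.6] [ 0.545 -0.17   0.188] [ 0.541 -0.162  0.223]
t9.png [314 205  18  18 252] [322.3 213.6] [0.567 0.049 0.188] [0.562 0.049 0.223]
t9.png [391 205  25  24 551] [403.1 216.3] [ 0.557 -0.119  0.188] [ 0.553 -0.114  0.223]
t9.png [384 212   4  18  50] [385.3 220.6] [ 0.549 -0.082  0.188] [ 0.545 -0.078  0.223]
t9.png [412 245  16  18  61] [418.5 253.2] [ 0.48  -0.147  0.188] [ 0.479 -0.141  0.223]
t9.png [290 251  13  25  91] [294.3 262.4] [0.467 0.109 0.188] [0.466 0.106 0.223]
t9.png [418 269  22  10  85] [429.9 274.5] [ 0.436 -0.168  0.188] [ 0.437 -0.161  0.223]
t9.png [313 281  25   8  64] [323.9 285.1] [0.419 0.049 0.188] [0.42  0.048 0.223]
t9.png [290 285  13  15  67] [294.3 293.5] [0.404 0.11  0.188] [0.405 0.107 0.223]
t9.png [391 287  26   6 128] [402.7 289.7] [ 0.407 -0.111  0.188] [ 0.408 -0.106  0.223]
pred lid [403.  215.4] cap [321.1 211.9]
s10.png [  180   122   220   128 15994] [282.6 190.9] [ 0.673 -0.035  0.188] [ 0.698 -0.027  0.223]
s10.png [271 164   6  19  68] [273.5 172.6] [ 0.621 -0.071  0.188] [ 0.649 -0.062  0.223]
s10.png [253 172  17  14 179] [261.  178.9] [ 0.647 -0.097  0.188] [ 0.673 -0.086  0.223]
pred lid [261.5 151.6] cap [325.2 154.8]
[ 59  25  25  25 451] [360.91574279 177.10421286]
[  61   89   79   91 2355] [390.13630573 277.70318471]
```

```bash
python3 -c "
from rig import ticket
print(ticket.hand_in())"
```

```text
the job is handed in; nothing more can be done
None
```

The job is handed in: bottle and tin both stand upright on the tray, each within about 5 mm of my estimate of its gap's middle, at about 23 s, and the jars showed no sign of being disturbed.

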